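Set the microscope camera recording

TASK

Start a recording on the microscope camera by pressing in its keys gently with a fingertip, one after another: first the yellow lamp key, then the blue focus key, last the green record key, each right down so that it stays in. Leave the red reset key out, press without shoving or lifting the key boxes, and leave the bottle, the objective and the slide box where they stand.

Things in the scene. Friction and masses are not known exactly. Their poses are not given: they have to be found in the camera images.
- lamp_unit: the lamp key unit: a loose white box, 70 x 70 mm, 24 mm high, about 0.45 kg, on a rubber foot, with one round yellow key standing up in the middle of its top. Origin at the centre of its underside on the bench, z up
- lamp_key_top (a point): centre of the flat top of the yellow lamp key, a 36 mm round key; 42 mm above the bench when out, 32 mm when fully in (then still 8 mm proud of the box); moves with the key
- lamp_key (a joint): how far the yellow lamp key is pressed straight down, m: 0 fully out, 0.010 fully in against a rubber cushion that then gives about 3 mm more at 10 N (the key comes back to about 0.010 on release). It yields to about 2.5 N and then stays where it was left (no return spring)
- focus_unit: the focus key unit: a loose white box, 70 x 70 mm, 24 mm high, about 0.45 kg, on a rubber foot, with one round blue key standing up in the middle of its top. Origin at the centre of its underside on the bench, z up
- focus_key_top (a point): centre of the flat top of the blue focus key, a 36 mm round key; 42 mm above the bench when out, 32 mm when fully in (then still 8 mm proud of the box); moves with the key
- focus_key (a joint): how far the blue focus key is pressed straight down, m: 0 fully out, 0.010 fully in against a rubber cushion that then gives about 3 mm more at 10 N (the key comes back to about 0.010 on release). It yields to about 2.5 N and then stays where it was left (no return spring)
- record_unit: the record key unit: a loose white box, 70 x 70 mm, 24 mm high, about 0.45 kg, on a rubber foot, with one round green key standing up in the middle of its top. Origin at the centre of its underside on the bench, z up
- record_key_top (a point): centre of the flat top of the green record key, a 36 mm round key; 42 mm above the bench when out, 32 mm when fully in (then still 8 mm proud of the box); moves with the key
- record_key (a joint): how far the green record key is pressed straight down, m: 0 fully out, 0.010 fully in against a rubber cushion that then gives about 3 mm more at 10 N (the key comes back to about 0.010 on release). It yields to about 2.5 N and then stays where it was left (no return spring)
- reset_unit: the reset key unit: a loose white box, 70 x 70 mm, 24 mm high, about 0.45 kg, on a rubber foot, with one round red key standing up in the middle of its top. Origin at the centre of its underside on the bench, z up
- reset_key_top (a point): centre of the flat top of the red reset key, a 36 mm round key; 42 mm above the bench when out, 32 mm when fully in (then still 8 mm proud of the box); moves with the key
- reset_key (a joint): how far the red reset key is pressed straight down, m: 0 fully out, 0.010 fully in against a rubber cushion that then gives about 3 mm more at 10 N (the key comes back to about 0.010 on release). It yields to about 2.5 N and then stays where it was left (no return spring)
- oil_bottle: bystander: small amber bottle with black cap, 38 mm across, 75 mm high, standing on the bench; origin at the centre of its underside
- objective: bystander: steel microscope objective with a red band, standing, 32 mm across, 54 mm high; origin at the centre of its underside
- slide_box: bystander: flat orange slide box, 85 x 100 mm (x, y), 30 mm high; origin at the centre of its underside
There are look-alikes about, which are no part of the job. What is shaped like the focus_unit but pink or turquoise is not meant.

How it is judged:
By the outcome, as a careful person would: the job done as asked, in the order asked, and still so for the second after the job is handed in, with the robot touching nothing.
It also fails if it takes over 48 s, if anything falls off the work surface, if the arm or the gripper's body presses on something with over 40 N, if the wrist force passes 120 N, or if a joint passes its speed limit or range.

ROBOT

A 6-joint arm with a two-finger parallel gripper is mounted at the origin on the work surface. World frame = base frame: x ahead of the robot, y to its left, z up, the work surface at z = 0. Lengths are in mm, angles in degrees, forces in N, time in s.
With the tool pointing down it reaches from about 300 to 850 mm from the base axis. Payload 4.2 kg.
Tool frame: the origin (TCP) lies between the finger pads; the fingertips stand 25 mm ahead of it and the grasp point (between the pads) lies 6 mm ahead of it; x points along the fingers, y is the direction in which the jaws open and shut, and the axes are right-handed (so a half turn about x gives the same grasp; the last joint's range is limited). The gripper opens to 91 mm and grips with 3 to 60 N. Pads are 32 mm wide; open, the fingers measure 118 mm over their backs; the gripper's body (76 mm by 178 mm) begins 60 mm behind the grasp point.
Start: joints at [-71.734, 18.312, 89.639, -0, 72.044, -1.146], TCP at [191.107, -542.327, 238.976] pointing down, gripper open.
Joint ranges: [-177.97, 177.97], [-48.28, 115.42], [12.27, 149.76], [-77.06, 257.06], [2.81, 150.46], [-146.56, 146.56]. Speed limits (degrees/s): [147.25, 147.25, 180, 180, 180, 180].

INTERFACE

Orientations are given as [roll, pitch, yaw] about the fixed x, y, z axes, in that order (R = Rz(yaw) Ry(pitch) Rx(roll)).
In Python, from workcell import env gives the robot as it stands.
- The arm moves only by the tool jog_arm, never from a script. Its argument "plan" is one flat list of numbers, 4 for each row, row after row: the shift along the tool's x, y, z in cm, then the turn about the tool's x in units of 6 degrees (1.0 is 6 degrees). In form: [tx, ty, tz, turn, tx, ty, tz, turn, ...]. A call has 1 to 12 rows; each row shifts and turns the commanded pose from where the row before left it, along the tool's axes as they then stand; what a row does not reach is not made up. A row lasts 1/12 s, in which the tool goes at most 41.7 mm and 7.16 degrees, less where a joint would pass 70% of its speed; a pose out of reach is approached as far as the arm can. A call with a gripper value outside its range is refused whole. "claw" is the finger opening in cm, from 0 to 9.12, set as the call begins (left out, the last holds). The fingers move at their own pace and stop on an object; "newtons" is the grip in N (left out, the last holds). Time passes only in rows, so rows that do not move let the fingers close. It gives the time, the measured TCP pose, the force and the opening at its end, in the units of the state.
- env.state(): the state, without advancing time (a new reading comes with each control period).
- env.grab_frame(name): name is "side" or "top" or "wrist"; returns the picture (480x640x3 uint8, red, green, blue); there is no depth.
- env.calibration(name): a dict with "vertical_fov" (degrees; the focal length in pixels is half the picture's height over the tangent of half this angle, whatever the lens; pixels are square), "cx", "cy" (the principal point, pixels), "origin" and "orientation" of the camera in the world; the wrist camera has in their place "T_tool_cam" (4x4, takes a point from camera to tool coordinates, whose origin is the TCP and whose axes are the tool frame's). Camera axes: x right, y down, z forward; pixel columns grow to the right and rows downward; lengths in mm; the calibration is good to about 2 mm. A picture is of the moment at which its call begins: read the wrist's pose just before it. calibration takes no time and is no camera call.
- env.job_done(): hands the job in, once; it reports no verdict.
The state is a dict: "time_s": time; "qpos": joint angles; "qvel": joint speeds; "effort": joint torques, N m; "ee_pos": TCP position; "ee_rot": TCP orientation; "force": force on the tool from outside, world axes, zero at the start; "torque": the same for the moment, N m; "gripper_width": finger opening in mm.
Only numpy, scipy, OpenCV 4.12 (cv2) and the standard library are available. Lean on these libraries where they do the work, as an engineer would, in place of code of your own. Each camera call takes 0.05 s, during which the arm holds its last target.

## Working session

There is one attempt and no reset: what is moved stays moved. The work goes in short steps, Python scripts to look and compute and a tool call to move; the robot and the scene stay as the last step left them, time stands still between calls to the robot, and variables do not carry over. Pictures are saved under pics/ and viewed, and the job is handed in when it is done.

Besides the shell and the picture viewer there is one more tool, called after ">>>" as a command line: name --argument value ..., lists and objects as JSON in quotes. jog_arm: Moves the arm, as the interface text tells. Its arguments: {"type":"object","properties":{"plan":{"type":"array"},"claw":{"type":"number"},"newtons":{"type":"number"}},"required":["plan"]}

```bash
mkdir -p pics; ls
python3 - <<'E'
from workcell import env
import cv2
s=env.state(); print(s)
for n in ("side","top","wrist"):
    print(n, env.calibration(n))
for n in ("side","top"):
    im=env.grab_frame(n); cv2.imwrite(f"pics/{n}0.png",im[:,:,::-1])
E
```

```text
pics
{'time_s': 0.0, 'qpos': array([-7.17318301e+01,  1.83509107e+01,  8.97084726e+01, -1.47904534e-03,
        7.20429788e+01, -1.14656218e+00]), 'qvel': array([-0.01768187, -0.00055445,  0.00375057,  0.00563354, -0.10622569,
       -0.01859517]), 'effort': array([ 2.86058530e-04, -4.12453973e+01, -2.31976014e+01,  7.27827195e-02,
        4.56957298e-02, -1.29429272e-04]), 'ee_pos': array([ 190.97044918, -541.85680222,  238.11356089]), 'ee_rot': array([-90.35952076,  89.89762822, 109.05566857]), 'force': array([-0.09701544, -0.20284708,  0.34057875]), 'torque': array([ 0.05384037,  0.02613803, -0.02032975]), 'gripper_width': 91.26428482498982}
side {'vertical_fov': 55.37085026024383, 'cx': 316.4092716326897, 'cy': 244.5754308761888, 'origin': array([ 456.68447661, -656.94155367,  593.18832156]), 'orientation': array([-127.78071828,    1.15916222,  -10.70177217])}
top {'vertical_fov': 54.12146958671339, 'cx': 314.87378011765765, 'cy': 242.15111467360367, 'origin': array([497.26012579,  -3.37328172, 847.24527737]), 'orientation': array([-174.21216327,    0.26100719,  -89.81751799])}
wrist {'vertical_fov': 58.43022369766244, 'cx': 318.2346790432543, 'cy': 232.51397696937678, 'T_tool_cam': array([[-7.12548189e-04, -2.36768780e-01,  9.71565766e-01,
        -1.45635871e+02],
       [ 9.99999312e-01,  7.36279959e-04,  9.12831470e-04,
         9.73983278e-02],
       [-9.31474396e-04,  9.71565748e-01,  2.36768092e-01,
        -6.65321270e+01],
       [ 0.00000000e+00,  0.00000000e+00,  0.00000000e+00,
         1.00000000e+00]])}
```

View pics/side0.png

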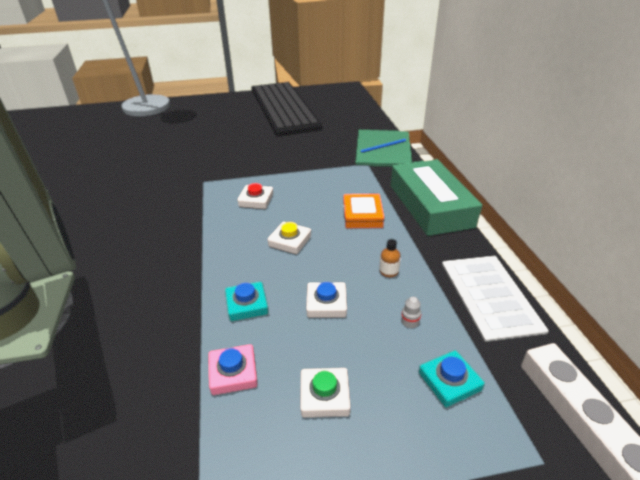

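View pics/top0.png

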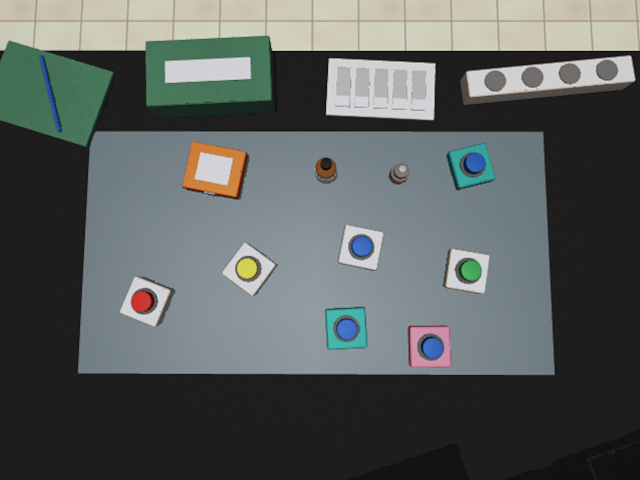

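The top view shows the white-box yellow key at about (247,268), blue at (361,247), green at (471,270) and red at (142,301). The look-alikes with blue keys are turquoise and pink. The side view shows the same keys at (289,230), (326,292), (324,384) and (255,190).

```bash
cat > h.py <<'E'
from workcell import env
import cv2, numpy as np
from scipy.spatial.transform import Rotation as R
def cam(n,s=None):
    c=env.calibration(n); f=240/np.tan(np.radians(c["vertical_fov"]/2))
    if n=="wrist":
        T=np.eye(4);T[:3,:3]=R.from_euler("xyz",s["ee_rot"],degrees=True).as_matrix();T[:3,3]=s["ee_pos"]
        T=T@c["T_tool_cam"]; return f,c["cx"],c["cy"],T[:3,3],T[:3,:3]
    return f,c["cx"],c["cy"],np.array(c["origin"]),R.from_euler("xyz",c["orientation"],degrees=True).as_matrix()
def ray(C,u,v):
    f,cx,cy,o,M=C; d=M@np.array([(u-cx)/f,(v-cy)/f,1]); return o,d/np.linalg.norm(d)
def onplane(C,u,v,z):
    o,d=ray(C,u,v); return o+d*(z-o[2])/d[2]
def tri(r1,r2):
    (a,d),(b,e)=r1,r2
    t=np.linalg.lstsq(np.c_[d,-e],b-a,rcond=None)[0]; p,q=a+t[0]*d,b+t[1]*e
    return (p+q)/2,np.linalg.norm(p-q)
HUE={"yellow":(24,34),"blue":(100,125),"green":(50,75),"red":(0,6)}
def blobs(im,c,amin=100,amax=3000):
    h=cv2.cvtColor(im,cv2.COLOR_RGB2HSV); lo,hi=HUE[c]
    m=cv2.inRange(h,(lo,150,110),(hi,255,255))
    n,_,st,ce=cv2.connectedComponentsWithStats(m)
    return [(tuple(ce[i].round(1)),st[i].tolist()) for i in range(1,n) if amin<st[i][4]<amax]
E
python3 - <<'E'
from h import *
for n in("top","side"):
    im=cv2.imread(f"pics/{n}0.png")[:,:,::-1].copy(); C=cam(n)
    for c in HUE:
        for ce,st in blobs(im,c,60): print(n,c,ce,st,onplane(C,*ce,42).round(1))
E
```

```text
top yellow (np.float64(246.9), np.float64(267.9)) [237, 258, 21, 21, 321] [534.2 117.   42. ]
top blue (np.float64(49.2), np.float64(92.5)) [39, 55, 21, 76, 290] [846.1 475.7  42. ]
top blue (np.float64(475.3), np.float64(162.1)) [466, 153, 20, 19, 297] [ 720.5 -279.8   42. ]
top blue (np.float64(361.5), np.float64(246.0)) [352, 237, 20, 20, 311] [572.4 -79.7  42. ]
top blue (np.float64(346.6), np.float64(328.8)) [337, 319, 20, 21, 326] [431.8 -53.6  42. ]
top blue (np.float64(432.4), np.float64(347.7)) [423, 338, 20, 21, 330] [ 400.9 -197.8   42. ]
top green (np.float64(474.2), np.float64(267.8)) [462, 261, 19, 19, 119] [ 535.5 -272.1   42. ]
top red (np.float64(141.1), np.float64(301.1)) [132, 291, 20, 21, 328] [477.1 296.4  42. ]
side yellow (np.float64(288.9), np.float64(229.4)) [282, 223, 15, 14, 181] [531.9 106.1  42. ]
side blue (np.float64(382.8), np.float64(145.2)) [361, 139, 45, 13, 121] [835.9 438.7  42. ]
side blue (np.float64(244.4), np.float64(291.7)) [235, 283, 20, 19, 291] [430.  -61.3  42. ]
side blue (np.float64(326.0), np.float64(291.1)) [317, 283, 19, 17, 262] [569.6 -89.2  42. ]
side blue (np.float64(230.3), np.float64(360.3)) [219, 349, 23, 23, 403] [ 400.  -205.5   42. ]
side blue (np.float64(452.8), np.float64(368.4)) [441, 357, 25, 24, 477] [ 716.5 -285.2   42. ]
side green (np.float64(324.2), np.float64(383.4)) [313, 372, 23, 24, 434] [ 529.1 -273.    42. ]
side red (np.float64(254.5), np.float64(189.2)) [248, 184, 14, 11, 126] [475.2 282.8  42. ]
```

```bash
cat >> h.py <<'E'
def need(x,y,z,s=None):
    s=s or env.state(); M=R.from_euler("xyz",s["ee_rot"],degrees=True).as_matrix()
    return (M.T@(np.array([x,y,z])-s["ee_pos"])/10).round(2)
E
python3 - <<'E'
from h import *
s=env.state(); print(R.from_euler("xyz",s["ee_rot"],degrees=True).as_matrix().round(3))
print("to yellow",need(533,113,240),"to mid",need(540,-80,240))
E
```

```text
[[-0.     0.332 -0.943]
 [ 0.001 -0.943 -0.332]
 [-1.    -0.002 -0.   ]]
to yellow [ -0.1  -50.4  -54.02] to mid [ -0.13 -31.97 -48.27]
```

>>> jog_arm --plan '[0,-1.6,-2.4,0,0,-1.6,-2.4,0,0,-1.6,-2.4,0,0,-1.6,-2.4,0,0,-1.6,-2.4,0,0,-1.6,-2.4,0,0,-1.6,-2.4,0,0,-1.6,-2.4,0,0,-1.6,-2.4,0,0,-1.6,-2.4,0]' --claw 0 --newtons 5

```text
time_s: 0.93
ee_pos: [364.7, -310.3, 238.7]
ee_rot: [-54.7, 90.0, 144.7]
force: [-0.3, -0.1, -0.8]
gripper_width: 27.2
```

>>> jog_arm --plan '[0,-1.6,-2.4,0,0,-1.6,-2.4,0,0,-1.6,-2.4,0,0,-1.6,-2.4,0,0,-1.6,-2.4,0,0,-1.6,-2.4,0,0,-1.6,-2.4,0,0,-1.6,-2.4,0,0,-1.6,-2.4,0,0,-1.6,-2.4,0,0,0,0,0,0,0,0,0]'

```text
time_s: 1.93
ee_pos: [537.7, -80.0, 238.3]
ee_rot: [-14.1, 89.9, -174.5]
force: [-0.5, -0.7, -0.0]
gripper_width: 0.4
```

```bash
cat > look.py <<'E'
import sys
from h import *
tag=sys.argv[1]
s=env.state(); im=env.grab_frame("wrist"); cv2.imwrite(f"pics/w_{tag}.png",im[:,:,::-1])
print(s["time_s"],s["ee_pos"].round(1),s["ee_rot"].round(2),s["gripper_width"].round(1),s["force"].round(1))
C=cam("wrist",s)
for c in HUE:
    for ce,st in blobs(im,c,300,20000): print(c,ce,st,onplane(C,*ce,42).round(1))
E
python3 look.py a
```

```text
Traceback (most recent call last):
  File "look.py", line 5, in <module>
    print(s["time_s"],s["ee_pos"].round(1),s["ee_rot"].round(2),s["gripper_width"].round(1),s["force"].round(1))
                                                                ^^^^^^^^^^^^^^^^^^^^^^^^
AttributeError: 'float' object has no attribute 'round'
```

View pics/w_a.png

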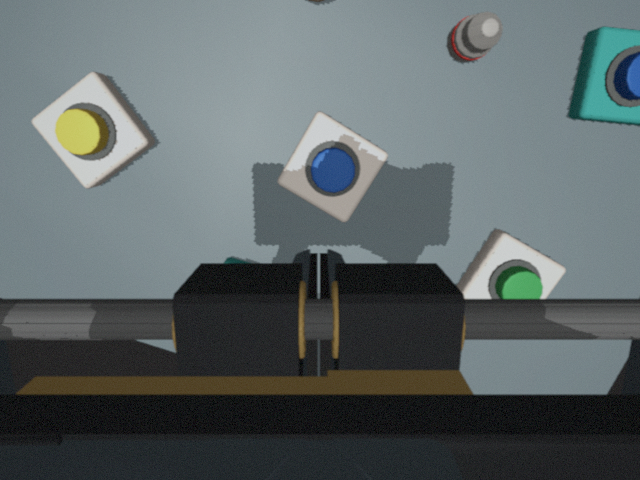

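The wrist view shows yellow at about (82,132) and blue at (333,170), both on white boxes. Green at (519,285) is partly hidden, and the objective is at (476,38).

```bash
sed -i 's/s\["gripper_width"\].round(1)/round(s["gripper_width"],1)/' look.py; python3 look.py b
```

```text
1.9833 [537.1 -80.8 238.4] [  -7.01   89.91 -167.53] 0.3 [ 0.2 -0.1 -0.2]
blue (np.float64(633.6), np.float64(74.6)) [625, 52, 15, 44, 458] [ 715.7 -269.7   42. ]
blue (np.float64(332.3), np.float64(169.1)) [311, 148, 43, 43, 1361] [573.5 -80.1  42. ]
```

Run:
```python
from h import *
im=cv2.imread("pics/w_a.png"); h=cv2.cvtColor(im,cv2.COLOR_BGR2HSV)
print(h[132,82],h[132,95],h[170,333],h[285,519])
print(need(500,117,240), need(534.2,117,240))
```

```text
[ 31 126 203] [ 31 122 205] [108 170 132] [ 66 131 169]
[ -0.15 -19.93  -3.12] [ -0.15 -18.79  -6.34]
```

>>> jog_arm --plan '[0,-2.5,-0.4,0,0,-2.5,-0.4,0,0,-2.5,-0.4,0,0,-2.5,-0.4,0,0,-2.5,-0.4,0,0,-2.5,-0.4,0,0,-2.5,-0.4,0,0,-2.5,-0.4,0,0,0,0,0,0,0,0,0,0,0,0,0]'

```text
time_s: 2.95
ee_pos: [501.0, 117.1, 239.0]
ee_rot: [70.7, 90.0, -90.0]
force: [0.1, 0.1, -0.0]
gripper_width: 0.5
```

```bash
sed -i 's/(lo,150,110)/(lo,100,100)/' h.py; python3 look.py c
python3 - <<'E'
from h import *
print(need(534.2,117,90))
E
```

```text
2.95 [501.  117.1 239. ] [ 70.68  89.95 -89.96] 0.5 [ 0.1  0.1 -0. ]
yellow (np.float64(330.3), np.float64(171.7)) [309, 150, 44, 45, 1513] [535.2 118.4  42. ]
blue (np.float64(573.5), np.float64(207.7)) [553, 187, 42, 42, 1377] [573.4 -77.5  42. ]
blue (np.float64(475.9), np.float64(351.1)) [460, 339, 33, 27, 736] [429.8 -56.   42. ]
red (np.float64(93.8), np.float64(164.5)) [72, 142, 44, 46, 1525] [478.4 296.6  42. ]
[14.89  1.08 -3.12]
```

View pics/w_c.png

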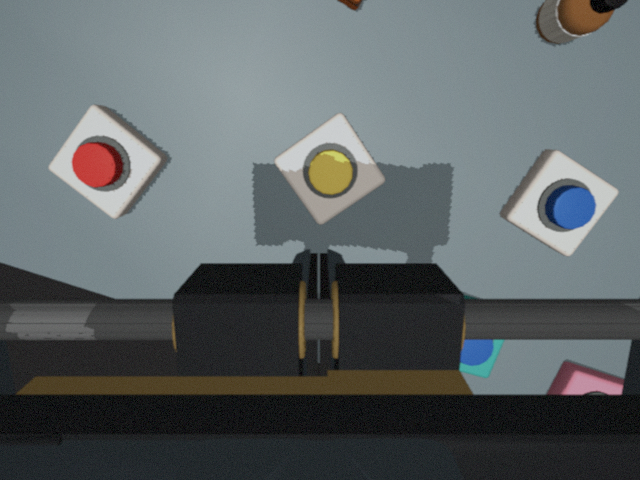

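The yellow key reads (535.2,118.4) from the wrist and (534.2,117) from the top view, so they agree. I'm moving above it.

>>> jog_arm --plan '[0,0.5,-1.6,0,0,0.5,-1.6,0,2.5,0,0,0,2.5,0,0,0,2.5,0,0,0,2.5,0,0,0,2.5,0,0,0,2.5,0,0,0,1,0,0,0,0,0,0,0,0,0,0,0]'

```text
time_s: 3.92
ee_pos: [535.2, 118.7, 79.2]
ee_rot: [96.9, 90.0, -63.8]
force: [-0.7, -0.4, 1.0]
gripper_width: 0.3
```

Run:
```python
from h import *
s=env.state(); print(s["ee_pos"].round(2),s["force"].round(2),s["torque"].round(2),need(534.7,117.7,67))
im=env.grab_frame("side"); cv2.imwrite("pics/side1.png",cv2.resize(im[150:320,200:430,::-1],None,fx=3,fy=3))
```

```text
[535.19 118.73  79.22] [-0.66 -0.42  1.  ] [-0.01 -0.04  0.01] [1.22 0.08 0.08]
```

View pics/side1.png

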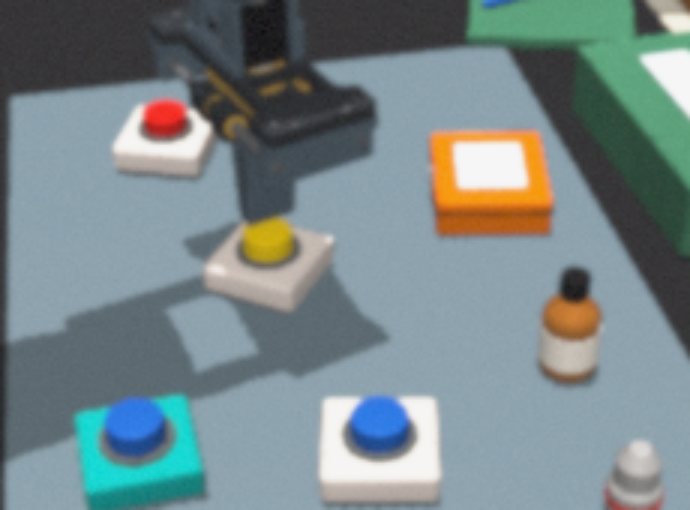

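The side view shows the closed fingertips just above the yellow key at (268,225). Next I press slowly.

>>> jog_arm --plan '[0.4,0,0,0,0.4,0,0,0,0.1,0,0,0,0.1,0,0,0,0.1,0,0,0,0.1,0,0,0,0.1,0,0,0,0.1,0,0,0,0.1,0,0,0,0.1,0,0,0]'

```text
time_s: 4.8
ee_pos: [534.8, 119.6, 63.0]
ee_rot: [173.9, 90.0, 13.3]
force: [0.4, 0.5, 2.5]
gripper_width: 0.5
```

>>> jog_arm --plan '[0.1,0,0,0,0.1,0,0,0,0.1,0,0,0,0,0,0,0]'

```text
time_s: 5.13
ee_pos: [534.8, 119.5, 59.7]
ee_rot: [147.0, 90.0, -13.6]
force: [1.1, 0.8, 1.3]
gripper_width: 0.4
```

>>> jog_arm --plan '[0.1,0,0,0,0.1,0,0,0,0.1,0,0,0,0,0,0,0]'

```text
time_s: 5.47
ee_pos: [534.8, 119.5, 56.9]
ee_rot: [163.1, 90.0, 2.5]
force: [0.4, 0.8, 2.0]
gripper_width: 0.3
```

>>> jog_arm --plan '[0.1,0,0,0,0.1,0,0,0,0,0,0,0]'

```text
time_s: 5.72
ee_pos: [534.8, 119.5, 56.0]
ee_rot: [168.1, 90.0, 7.5]
force: [-2.1, 0.0, 9.8]
gripper_width: 0.4
```

>>> jog_arm --plan '[0,0,0,0,0,0,0,0]'

```text
time_s: 5.88
ee_pos: [534.8, 119.5, 56.0]
ee_rot: [167.0, 90.0, 6.4]
force: [-1.3, 0.2, 10.5]
gripper_width: 0.4
```

>>> jog_arm --plan '[-0.3,0,0,0,-0.7,0,0,0,-2,0,0,0,-3,0,0,0,-3,0,0,0,-3,0,0,0,-3,-0.5,1.6,0,-3,-0.5,1.6,0,0,0,0,0,0,0,0,0]'

```text
time_s: 6.72
ee_pos: [501.4, 118.3, 236.7]
ee_rot: [168.3, 89.8, 7.7]
force: [0.0, -0.4, -1.1]
gripper_width: 0.6
```

```bash
python3 look.py d
python3 - <<'E'
from h import *
im=env.grab_frame("side"); cv2.imwrite("pics/side2.png",cv2.resize(im[150:320,200:430,::-1],None,fx=3,fy=3))
print(need(573,-79,80),need(573,-79,240))
E
```

```text
6.7167 [501.4 118.3 236.7] [168.29  89.77   7.71] 0.6 [ 0.  -0.4 -1.1]
yellow (np.float64(331.3), np.float64(172.9)) [310, 152, 43, 43, 1423] [536. 119.  42.]
blue (np.float64(576.2), np.float64(210.4)) [555, 190, 43, 42, 1384] [573.5 -77.6  42. ]
blue (np.float64(476.9), np.float64(352.8)) [460, 339, 36, 30, 896] [431.1 -54.5  42. ]
red (np.float64(94.0), np.float64(166.4)) [72, 144, 44, 46, 1542] [478.5 296.7  42. ]
[15.4  20.99 -0.28] [-0.6  20.99 -0.26]
```

View pics/side2.png

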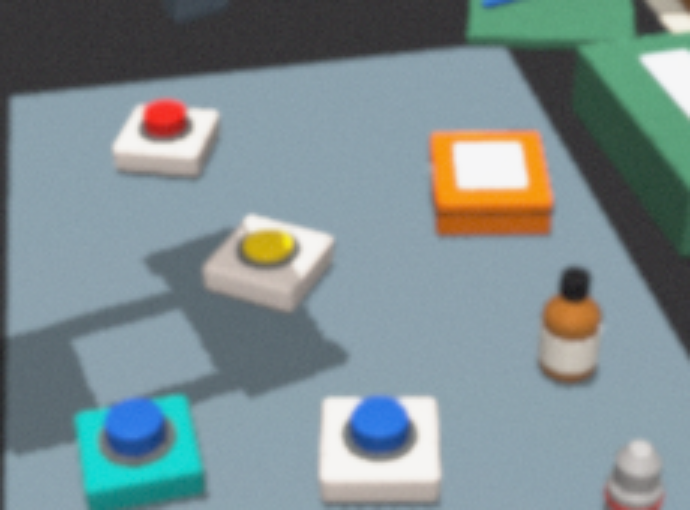

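View pics/w_d.png

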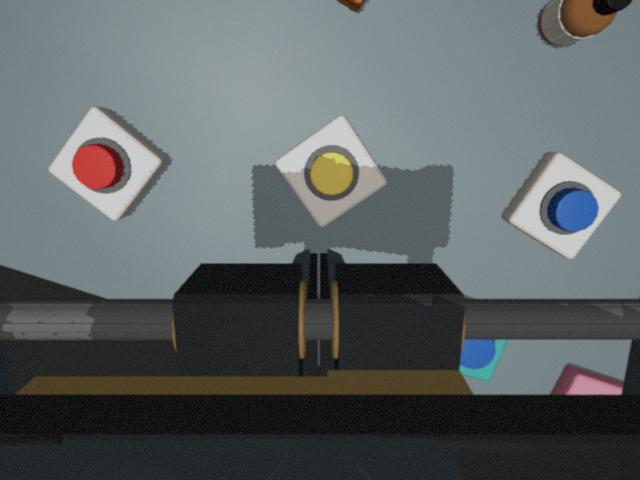

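The yellow key now sits low in its box and the box hasn't moved: side crop (268,245), wrist (331,173). Next is blue at about (573,-79).

>>> jog_arm --plan '[0,3,0,0,0,3,0,0,0,3,0,0,0,3,0,0,0,3,0,0,0,3,0,0,0,3,-0.3,0,2.5,0,0,0,2.5,0,0,0,2.5,0,0,0,0,0,0,0,0,0,0,0]'

```text
time_s: 7.82
ee_pos: [572.7, -78.8, 157.4]
ee_rot: [-26.6, 89.7, 172.8]
force: [-0.2, 0.1, 0.3]
gripper_width: 0.3
```

Run:
```python
from h import *
s=env.state(); print(s["ee_pos"].round(2),need(573,-79,80))
```

```text
[572.68 -78.81 157.39] [ 7.74  0.05 -0.07]
```

>>> jog_arm --plan '[2.5,0,0,0,2.5,0,0,0,2,0,0,0,1,0,0,0,0.3,0,0,0,0,0,0,0,0,0,0,0]'

```text
time_s: 8.4
ee_pos: [575.0, -78.9, 78.4]
ee_rot: [149.6, 89.8, -10.9]
force: [-0.2, -0.4, 0.4]
gripper_width: 0.4
```

>>> jog_arm --plan '[0.2,0,0,0,0.1,0,0,0,0.1,0,0,0,0.1,0,0,0,0.1,0,0,0,0.1,0,0,0,0.1,0,0,0,0.1,0,0,0,0.1,0,0,0,0,0,0,0]'

```text
time_s: 9.23
ee_pos: [573.6, -78.8, 66.7]
ee_rot: [-18.6, 90.0, -179.2]
force: [-0.1, -0.6, 0.6]
gripper_width: 0.2
```

>>> jog_arm --plan '[0.1,0,0,0,0.1,0,0,0,0.1,0,0,0,0.1,0,0,0,0.1,0,0,0,0.1,0,0,0,0.1,0,0,0,0.1,0,0,0,0.1,0,0,0,0,0,0,0]'

```text
time_s: 10.07
ee_pos: [573.9, -78.8, 57.7]
ee_rot: [135.4, 90.0, -25.1]
force: [0.1, 0.3, 0.8]
gripper_width: 0.1
```

>>> jog_arm --plan '[0.1,0,0,0,0,0,0,0]'

```text
time_s: 10.23
ee_pos: [573.9, -78.8, 56.9]
ee_rot: [132.0, 90.0, -28.6]
force: [0.3, 0.7, 2.4]
gripper_width: 1.0
```

>>> jog_arm --plan '[0.1,0,0,0,0,0,0,0]'

```text
time_s: 10.4
ee_pos: [573.9, -78.8, 56.5]
ee_rot: [141.7, 90.0, -18.9]
force: [-0.1, -0.1, 5.5]
gripper_width: 0.5
```

>>> jog_arm --plan '[0.1,0,0,0,0,0,0,0]'

```text
time_s: 10.57
ee_pos: [574.0, -78.8, 56.1]
ee_rot: [144.1, 90.0, -16.5]
force: [-2.2, 0.0, 10.2]
gripper_width: 0.7
```

>>> jog_arm --plan '[-0.3,0,0,0,-0.7,0,0,0,-2,0,0,0,-3,0,0,0,-3,0,0,0,-3,0,0,0,-3,0,0,0,-3,0,0,0,0,2.5,2.2,0,0,2.5,2.2,0,0,2.5,2.3,0]'

```text
time_s: 11.48
ee_pos: [535.3, -172.3, 235.6]
ee_rot: [133.0, 89.9, -27.5]
force: [0.1, 0.2, -0.3]
gripper_width: 0.3
```

>>> jog_arm --plan '[0,2.5,2.2,0,0,2.6,2.3,0,0,2.6,2.3,0,0,0,0,0,0,0,0,0]'

```text
time_s: 11.9
ee_pos: [496.2, -268.2, 234.8]
ee_rot: [-74.8, 90.0, 124.4]
force: [-0.6, 0.1, -0.1]
gripper_width: 0.1
```

```bash
python3 look.py e
python3 - <<'E'
from h import *
im=env.grab_frame("top"); cv2.imwrite("pics/top2.png",im[:,:,::-1])
im=env.grab_frame("side"); cv2.imwrite("pics/side3.png",cv2.resize(im[150:420,200:500,::-1],None,fx=2,fy=2))
C=cam("top"); T=cv2.imread("pics/top0.png")[:,:,::-1].copy()
for ce,st in blobs(T,"green"): print(ce,st,onplane(C,*ce,42).round(1))
E
```

```text
11.9 [ 496.2 -268.2  234.8] [-74.77  89.96 124.45] 0.1 [-0.6  0.1 -0.1]
blue (np.float64(116.2), np.float64(34.8)) [93, 10, 47, 51, 1822] [572.7 -85.6  42. ]
blue (np.float64(38.4), np.float64(200.5)) [17, 179, 44, 44, 1473] [432.4 -54.5  42. ]
green (np.float64(330.8), np.float64(169.7)) [309, 148, 44, 44, 1533] [ 532.3 -266.3   42. ]
(np.float64(470.7), np.float64(270.1)) [461, 260, 20, 21, 324] [ 531.6 -266.1   42. ]
```

View pics/side3.png

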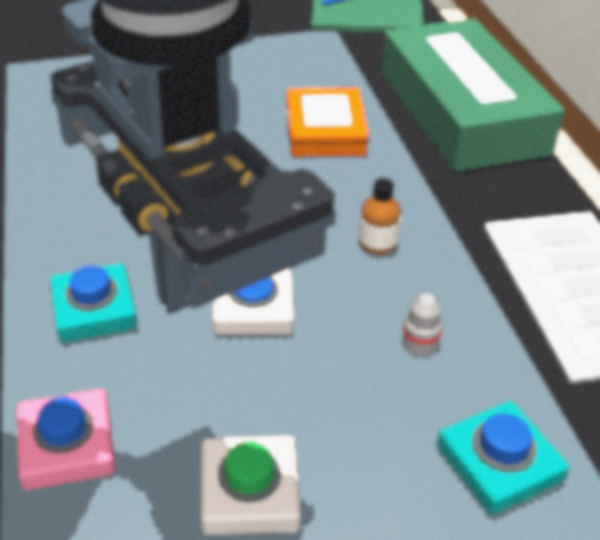

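View pics/w_e.png

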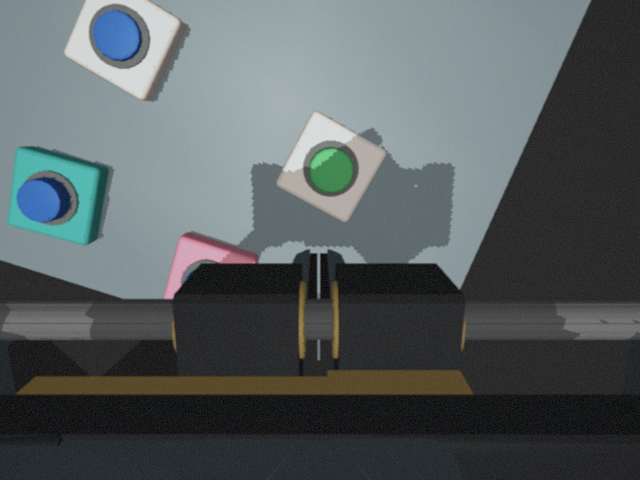

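Blue is in: on a plane at z=42 it projects about 6 mm off, and that agrees with a top 10 mm lower. Green measures (532.3,-266.3) from the wrist and (531.6,-266.1) from the top view.

>>> jog_arm --plan '[0,0.5,-1.7,0,0,0.5,-1.7,0,2.5,0,0,0,2.5,0,0,0,2.5,0,0,0,2.5,0,0,0,2.5,0,0,0,2,0,0,0,1,0,0,0,0,0,0,0,0,0,0,0]'

```text
time_s: 12.97
ee_pos: [533.0, -264.5, 80.2]
ee_rot: [152.0, 90.0, -8.5]
force: [-0.2, -0.0, -0.2]
gripper_width: 0.5
```

>>> jog_arm --plan '[0.4,0,0,0,0.4,0,0,0,0.2,0,0,0,0.1,0,0,0,0.1,0,0,0,0.1,0,0,0,0.1,0,0,0,0.1,0,0,0,0.1,0,0,0,0.1,0,0,0,0,0,0,0]'

```text
time_s: 13.88
ee_pos: [532.5, -265.3, 62.9]
ee_rot: [113.5, 90.0, -47.1]
force: [-0.2, -0.2, 1.0]
gripper_width: 0.7
```

>>> jog_arm --plan '[0.1,0,0,0,0.1,0,0,0,0.1,0,0,0,0.1,0,0,0,0,0,0,0]'

```text
time_s: 14.3
ee_pos: [532.5, -265.3, 58.7]
ee_rot: [113.6, 90.0, -47.0]
force: [-0.0, -1.1, 1.1]
gripper_width: 0.4
```

>>> jog_arm --plan '[0.1,0,0,0,0.1,0,0,0,0,0,0,0]'

```text
time_s: 14.55
ee_pos: [532.5, -265.2, 56.9]
ee_rot: [113.4, 90.0, -47.2]
force: [0.4, -1.1, 2.1]
gripper_width: 0.3
```

>>> jog_arm --plan '[0.1,0,0,0,0,0,0,0]'

```text
time_s: 14.72
ee_pos: [532.5, -265.2, 56.5]
ee_rot: [118.4, 90.0, -42.2]
force: [-0.7, -0.7, 5.2]
gripper_width: 0.8
```

>>> jog_arm --plan '[0.1,0,0,0,0,0,0,0]'

```text
time_s: 14.88
ee_pos: [532.5, -265.3, 56.1]
ee_rot: [118.6, 90.0, -41.9]
force: [-2.2, -0.1, 9.3]
gripper_width: 0.6
```

>>> jog_arm --plan '[-0.3,0,0,0,-0.7,0,0,0,-2,0,0,0,-3,0,0,0,-3,0,0,0,-3,0,0,0,-3,0,0,0,-3,0,0,0,0,3,2,0,0,3,2,0,0,3,2,0]'

```text
time_s: 15.8
ee_pos: [505.6, -370.4, 235.9]
ee_rot: [135.4, 89.9, -25.1]
force: [-0.4, -0.4, -0.9]
gripper_width: 0.2
```

>>> jog_arm --plan '[0,3,2,0,0,3,2,0,0,3,2,0,0,0,0,0,0,0,0,0,0,0,0,0]'

```text
time_s: 16.3
ee_pos: [478.9, -474.2, 234.4]
ee_rot: [-90.8, 89.9, 108.6]
force: [0.2, 0.4, -0.1]
gripper_width: 0.3
```

Run:
```python
from h import *
s=env.state(); print(s["time_s"],s["ee_pos"],s["qvel"].round(2))
fr={n:env.grab_frame(n) for n in("side","top")}
for n,im in fr.items():
    C=cam(n); o=cv2.imread(f"pics/{n}0.png")[:,:,::-1].copy()
    for c in HUE:
        for k,i in (("before",o),("now",im)):
            print(n,c,k,[(tuple(map(float,ce)),st[4]) for ce,st in blobs(i,c,60)])
cv2.imwrite("pics/side4.png",cv2.resize(fr["side"][150:440,190:500,::-1],None,fx=2,fy=2))
cv2.imwrite("pics/top4.png",fr["top"][:,:,::-1])
```

```text
16.3 [ 478.89097995 -474.15930844  234.42468583] [ 1.18 -0.8   0.44 -0.09 -0.13 -0.15]
side yellow before [((288.8, 229.1), 206)]
side yellow now []
side blue before [((383.2, 145.1), 137), ((244.5, 291.8), 327), ((326.0, 291.1), 302), ((230.3, 360.4), 453), ((452.7, 368.9), 510)]
side blue now [((392.0, 142.8), 82), ((452.6, 369.0), 504)]
side green before [((324.2, 383.4), 494)]
side green now []
side red before [((254.4, 189.5), 145)]
side red now []
top yellow before [((246.7, 267.9), 343)]
top yellow now [((247.4, 268.4), 326)]
top blue before [((49.3, 92.8), 312), ((475.3, 162.1), 304), ((361.5, 245.9), 324), ((346.6, 329.1), 345), ((432.6, 347.8), 347)]
top blue now [((49.3, 92.6), 314), ((475.3, 162.1), 304), ((361.0, 246.4), 320), ((346.6, 329.1), 346), ((432.6, 347.8), 347)]
top green before [((470.7, 270.1), 324)]
top green now [((468.8, 270.3), 314)]
top red before [((140.9, 301.2), 345)]
top red now [((140.9, 301.1), 346)]
```

View pics/side4.png

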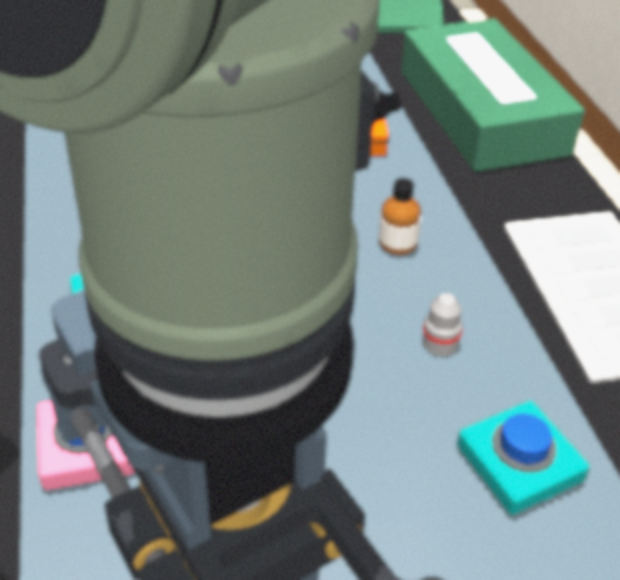

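View pics/top4.png

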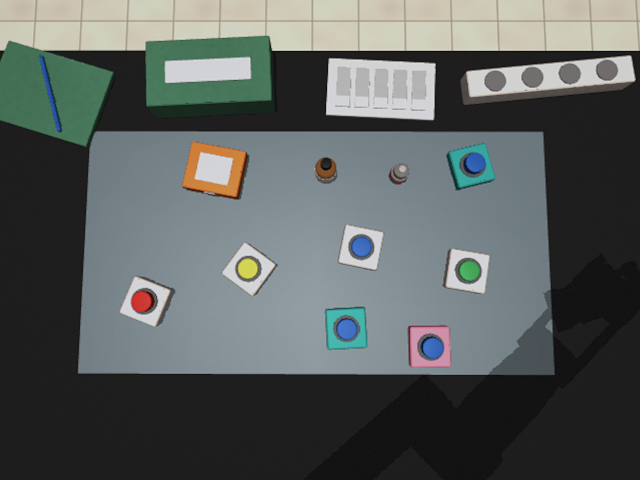

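In the top view all three keys shifted as a 10 mm drop predicts: green −1.9 px, yellow +0.7 px, blue −0.5 px. Red and the bystanders did not move. The arm blocks the side view, so I'm moving it clear for a last check.

>>> jog_arm --plan '[0,-0.3,2.9,0,0,-0.3,2.9,0,0,-0.3,2.9,0,0,-0.3,2.9,0,0,-0.3,2.9,0,0,-0.3,2.9,0,0,-0.3,2.9,0,0,-0.3,2.9,0,0,-0.3,2.9,0,0,-0.3,2.9,0,0,0,0,0,0,0,0,0]'

```text
time_s: 17.4
ee_pos: [195.3, -542.3, 235.5]
ee_rot: [133.5, 90.0, -27.1]
force: [0.3, -0.9, 0.1]
gripper_width: 0.6
```

Run:
```python
from h import *
s=env.state(); print(s["time_s"],s["ee_pos"],s["force"].round(1))
im=env.grab_frame("side");cv2.imwrite("pics/side5.png",cv2.resize(im[150:440,190:500,::-1],None,fx=2,fy=2))
for c in HUE: print(c,[(tuple(map(float,ce)),st[4]) for ce,st in blobs(im,c,60)])
```

```text
17.4 [ 195.33971316 -542.28475911  235.45441642] [ 0.3 -0.9  0.1]
yellow [((288.9, 231.6), 151)]
blue [((383.0, 145.1), 138), ((244.5, 291.8), 329), ((326.0, 293.1), 240), ((230.3, 360.4), 453), ((452.7, 368.9), 512)]
green [((324.3, 385.2), 427)]
red [((254.5, 189.3), 140)]
```

View pics/side5.png

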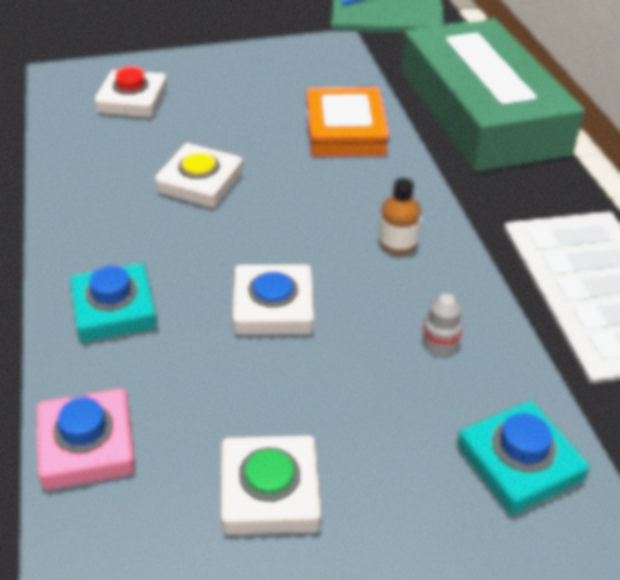

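The clear side view shows yellow (198,163), blue (272,288) and green (269,472) all low in their boxes. Red (130,78) is still out and the bystanders are unmoved.

```bash
python3 -c "
from workcell import env
print(env.job_done())"
```

```text
the job is handed in; nothing more can be done
None
```

I pressed the yellow lamp key, then the blue focus key, then the green record key with the closed fingertips, and handed the job in at about 17.5 s. Each press went down until the wrist force read about 10 N, which is the key bearing on its rubber cushion. The arm then moved clear.

- **Keys in:** in the top view all three keys shifted by the amounts a 10 mm drop predicts. The final side view shows each one low in its box.
- **Left alone:** the red key and the look-alikes stayed at the same pixel positions. The boxes, bottle, objective and slide box look unmoved by eye in both views.
- **Disagreement:** the first side-camera key positions were up to about 14 mm off the top view. The side-view mask includes the sides of the keys, which probably explains part of it. I used the top and wrist cameras instead, which agreed to about 2 mm.
- **Force reading:** it stayed near its noise level, at most about 2.5 N, until the cushion. The visual checks are therefore the main evidence that the keys are in.

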